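# Load a bottle into the rotary capper and index it under the capping head

### The arm

A 6-joint arm with a two-finger parallel gripper is mounted at the origin on the work surface. World frame = base frame: x ahead of the robot, y to its left, z up, the work surface at z = 0. Lengths are in m, angles in rad, forces in N, time in s.
With the tool pointing down it reaches from about 0.375 to 0.9 m from the base axis. Payload 3.1 kg.
Tool frame: the origin (TCP) lies midway between the tips of the shut fingers; the grasp point (between the pads) lies 19 mm behind it; z points along the fingers, y is the line along which they close (so a half turn about z gives the same grasp; the last joint's range is limited). The gripper opens to 87 mm and grips with 3 to 60 N. Pads are 19 mm wide; open, the fingers measure 117 mm over their backs; the gripper's body (75 mm by 190 mm) begins 51 mm behind the grasp point.
Start: joints at [1.159, 0.527, 1.433, -0, 1.181, -0.178], TCP at [0.145, 0.608, 0.223] pointing down, gripper open.
Joint ranges: [-3.08, 3.08], [-0.75, 2.2], [0.22, 2.44], [-1.43, 4.57], [0, 2.65], [-2.85, 2.85]. Speed limits (rad/s): [2.79, 2.79, 3.14, 3.14, 3.14, 3.14].

### API

Orientations are given as a unit quaternion [x, y, z, w].
In Python, from rig import robot gives the robot as it stands.
- The arm moves only by the shell command python3 -m jog 'ROWS' [FORCE]. ROWS is a JSON object of lists of equal length, an entry for each row: "dp": the shift along the tool's x, y, z in mm, a list of three; "delta_rot": the turn, a rotation vector about the tool's x, y, z in rad, a list of three; "gripper": the opening, from -1 (shut) to 1 (fully open). A call has 1 to 12 rows; each row is the pose to reach, as a shift and turn from the pose commanded when the call began, along the tool's axes at that moment; what a row does not reach only later rows make up. A row lasts 1/10 s, in which the tool goes at most 50 mm and 8.59 degrees, less where a joint would pass 70% of its speed; a pose out of reach is approached as far as the arm can. A call with a gripper value outside its range is refused whole. The fingers move at their own pace and stop on an object; FORCE is the grip in N (left out, the last holds). Time passes only in rows, so rows that repeat a pose let the fingers close. It gives the time, the measured TCP pose, the force, the opening and the grip force at its end, in the units of the state.
- robot.get_obs(): the state, without advancing time (a new reading comes with each control period).
- robot.camera(name): name is "scene" or "top" or "wrist"; returns the picture (480x640x3 uint8, red, green, blue); there is no depth.
- robot.camera_model(name): a dict with "fx", "fy", "cx", "cy" (pixels), "xyz" and "orientation" of the camera in the world; the wrist camera has in their place "T_tool_cam" (4x4, takes a point from camera to tool coordinates, whose origin is the TCP and whose axes are the flange's). Camera axes: x right, y down, z forward; pixel columns grow to the right and rows downward; lengths in m; the calibration is good to about 2 mm. A picture is of the moment at which its call begins: read the wrist's pose just before it. camera_model takes no time and is no camera call.
- robot.hand_in(): hands the job in; it is judged then, once.
Trained networks look in the newest picture that a camera, given by its name, has taken for a name from the list of things; names that differ only in an ending like _2 or _b are one class to them, and where a whole thing is asked for, a point or a joint stands for the part that bears it (a point fixed in the world has none). Each returns a list of dicts, best first, with "score" (0 to 1); they miss things now and then, are a little off and sometimes report something else, mostly with a low value. They report only what shows in the picture. A call takes as long as a camera call. They do not tell look-alikes from the thing itself.
- robot.search_frame(name, camera): "rect" ([left, top, right, bottom] in pixels, round what is visible of it).
The state is a dict: "time": time; "q": joint angles; "joint_velocities": joint speeds; "joint_torque": joint torques, N m; "position": TCP position; "tool_rot": TCP orientation; "ft_force": force on the tool from outside, world axes, zero at the start; "moment": the same for the moment, N m; "grip_width": finger opening in m; "grip_force": force on a finger pad.
Only numpy, scipy, OpenCV 4.12 (cv2) and the standard library are available. Lean on these libraries where they do the work, as an engineer would, in place of code of your own. Each camera call takes 0.05 s, during which the arm holds its last target. There are 200 camera calls.

### The job

First turn the speed knob on the grey control box fully anticlockwise to off, and only then turn the capper's turntable by its upright pins until the empty blue bay clicks in at the yellow loading mark. Stand the small white-capped amber bottle from beside the capper upright in the blue bay and let go of it, then turn the turntable a quarter turn anticlockwise so that the bottle clicks in underneath the capping head. Do not knock the bottle over, leave the knob off, and leave the big bottle, the jar and the tray of caps where they are.

Things in the scene. Friction and masses are not known exactly. Their poses are not given: they have to be found in the camera images.
- capper: Bench-top rotary capper, fixed: white round base 300 mm across and 42 mm high, with an aluminium column (50 x 40 mm, up to 290 mm high) standing 195 mm from the turntable's axis on the capper's -y side. Origin: on the table, under the turntable's axis; its -x axis points at the yellow loading mark, z up.
- turntable (a joint): Angle of the turntable (steel disc, 260 mm across, top 54 mm above the table) about its vertical axis, rad, growing anticlockwise from above. 0: blue bay at the yellow loading mark; 1.571: blue bay under the capping head. A detent clicks in every 90 degrees, catching from about 8 degrees either side; elsewhere light friction holds it. 3 N at a pin turns it out. Stops at +-2.3.
- table_axis (a point): Point on the turntable's axis at the level of the disc's top, in a black hub 56 mm across and 20 mm high. The frame turns with the turntable. Four upright aluminium pins with red tops, 16 mm across and 62 mm high above the disc's top, stand 112 mm from this point, midway between the bays: at 45, 135, 225 and 315 degrees anticlockwise from this frame's x axis. The blue bay lies along its -x.
- blue_bay (a point): Centre of the floor of the blue bay, on the disc's top, 85 mm from the turntable's axis. The bay is a blue ring 62 mm outside, 54 mm inside and 24 mm high. The other three bays are alike but white, 90 degrees apart. It turns with the turntable.
- load_mark (a point): Yellow block (30 x 24 mm) on the capper's base just outside the disc's rim, 148 mm from the axis, the point on its top: the loading position is the bay place next to it.
- head_tip (a point): Lower end of the steel capping chuck (40 mm across), which hangs from the blue arm (44 mm wide, 220 to 270 mm above the table, motor on top up to 310 mm) 182 mm above the table and 85 mm from the axis, on the capper's -y side.
- speed_knob (a joint): Angle of the speed knob on the control box, rad: 0 at its end stop fully anticlockwise seen from above (off, white line of the knob at the red dot), growing clockwise, up to 4.2.
- speed_knob_grip (a point): Point on the knob's vertical axis at the height to grip, 37.5 mm above the top of the grey control box (120 x 130 x 60 mm, fixed). The knob carries an upright grip bar 47 mm long along this frame's x axis, 14 mm thick along y, from 24 mm below to 7 mm above this point. The frame turns with the knob.
- bottle: Small amber bottle with a white cap and a green-striped white label, loose, standing upright on the table: 44 mm across up to 68 mm high, then narrowing to a 28 mm cap, 100 mm high in all, about 0.14 kg. Origin: centre of its underside, z up.
- big_bottle: Bystander: big amber bottle, 72 mm across, 165 mm high, loose. Origin: centre of its underside.
- jar: Bystander: white jar with a blue lid, 64 mm across, 75 mm high, loose. Origin: centre of its underside.
- cap_tray: Bystander: blue tray of white caps, 200 x 140 x 45 mm, loose. Origin: centre of its underside, long side along x.
Mind the look-alikes: they are no part of the job. Of the things that look like the part that bears speed_knob, the larger one is meant.

How it is judged:
On the way, in this order (a step that is already met when the one before it is completed fails the run):
1. the speed knob is fully anticlockwise (within 0.1 rad of its stop) (value of joint speed_knob below 0.1 rad), for 0.2 s.
2. the blue bay rests at the loading mark (within 0.06 rad) (value of joint speed_knob below 0.1 rad and value of joint turntable between -0.06 and 0.06 rad and velocity of joint turntable between -0.05 and 0.05 rad/s), for 0.2 s.
3. the bottle stands upright in the blue bay at the loading mark, let go (value of joint speed_knob below 0.1 rad and value of joint turntable between -0.06 and 0.06 rad and horizontal distance between bottle and blue_bay below 0.012 m and z of bottle in the frame of blue_bay between -0.005 and 0.005 m and angle between bottle's own z axis and vertical below 0.1 rad and contact force between the fingers and bottle below 0.05 N), for 0.2 s.
4. the bottle, in the blue bay, rests under the capping head (within 0.06 rad) (value of joint speed_knob below 0.1 rad and value of joint turntable between 1.5108 and 1.6308 rad and velocity of joint turntable between -0.05 and 0.05 rad/s and horizontal distance between bottle and blue_bay below 0.012 m and z of bottle in the frame of blue_bay between -0.005 and 0.005 m and angle between bottle's own z axis and vertical below 0.1 rad), for 0.2 s.
At the end, for the whole second after the job is handed in: Knob within 0.1 rad of its anticlockwise stop; turntable at rest within 0.06 rad of +1.571; bottle upright (0.1 rad), let go and still on the floor of the blue bay, within 12 mm of its centre; big bottle, jar and cap tray within 30 mm of their starts and upright (all of step 4 and contact force between the fingers and bottle below 0.05 N and linear speed of bottle below 0.02 m/s and not (distance of big_bottle from where it was at the start of the episode above 0.03 m or angle between big_bottle's own z axis and vertical above 0.3 rad) and not (distance of jar from where it was at the start of the episode above 0.03 m or angle between jar's own z axis and vertical above 0.3 rad) and not (distance of cap_tray from where it was at the start of the episode above 0.03 m or angle between cap_tray's own z axis and vertical above 0.3 rad)); the robot touches nothing.
It fails at once if the turntable is turned (faster than 0.3 rad/s) while the knob is not off (more than 0.15 rad from its stop) (value of joint speed_knob above 0.15 rad and (velocity of joint turntable above 0.3 rad/s or velocity of joint turntable below -0.3 rad/s)).
It fails at once if the bottle is knocked over (tilted more than 0.8 rad) (angle between bottle's own z axis and vertical above 0.8 rad).
It fails at once if the big bottle, the jar or the cap tray is moved more than 30 mm or tipped ((distance of big_bottle from where it was at the start of the episode above 0.03 m or angle between big_bottle's own z axis and vertical above 0.3 rad) or (distance of jar from where it was at the start of the episode above 0.03 m or angle between jar's own z axis and vertical above 0.3 rad) or (distance of cap_tray from where it was at the start of the episode above 0.03 m or angle between cap_tray's own z axis and vertical above 0.3 rad)).
It also fails if it takes over 72 s, if anything falls off the work surface, if the arm or the gripper's body presses on something with over 40 N, if the wrist force passes 120 N, or if a joint passes its speed limit or range.

## Working session

There is one attempt and no reset: what is moved stays moved. The work goes in short steps, Python scripts to look and compute and a shell command to move; the robot and the scene stay as the last step left them, time stands still between calls to the robot, and variables do not carry over. Pictures are saved under pics/ and viewed, at most 12 in all, crops included, and the job is handed in when it is done.

```bash
ls; mkdir -p pics
python3 - <<'E'
from rig import robot
import cv2,json
o=robot.get_obs();print(o['time'],o['position'],o['tool_rot'],o['grip_width'])
for c in('scene','top'):
    im=robot.camera(c);cv2.imwrite(f'pics/{c}0.png',im[:,:,::-1]);print(c,robot.camera_model(c))
    for n in('bottle','speed_knob','blue_bay','load_mark','big_bottle','jar','cap_tray','capper'):
        try:print(n,[(r['rect'],round(r['score'],2)) for r in robot.search_frame(n,c)[:3]])
        except Exception as e:print(n,e)
print(robot.camera_model('wrist'))
E
```

```text
pics
0.0 [0.1444802  0.60733935 0.22157501] [ 1.16630147e-01  9.93174842e-01 -1.02081645e-03 -3.14768248e-04] 0.0865256870668897
scene {'fx': 592.6051113030136, 'fy': 592.6051113030136, 'cx': 326.6631535524535, 'cy': 238.36071805118294, 'xyz': array([1.06234669, 0.95817981, 0.96384156]), 'orientation': array([ 0.20690815,  0.87823711, -0.41670343, -0.11066544])}
bottle [([310.9, 155.4, 322.8, 195.2], 0.65)]
speed_knob [([255.5, 201.0, 364.8, 283.8], 0.73), ([484.2, 376.1, 503.3, 396.3], 0.67), ([418.8, 301.3, 447.3, 330.8], 0.62)]
blue_bay [([254.6, 199.2, 366.2, 284.9], 0.77)]
load_mark [([248.8, 119.7, 368.0, 308.8], 0.76)]
big_bottle [([270.8, 305.7, 310.1, 378.8], 0.94)]
jar [([369.4, 362.2, 398.5, 412.0], 0.69), ([246.7, 119.0, 369.9, 306.2], 0.27)]
cap_tray [([182.1, 154.0, 259.5, 210.5], 0.84), ([273.9, 305.4, 310.4, 380.2], 0.2)]
capper [([246.2, 119.3, 369.7, 306.0], 0.77)]
top {'fx': 436.8225614693111, 'fy': 436.8225614693111, 'cx': 318.42994142222324, 'cy': 241.8398204131943, 'xyz': array([0.46759286, 0.02958289, 1.37035984]), 'orientation': array([ 0.71594994, -0.69694404
[... 241 characters left out ...]
3, 297.9], 0.92)]
big_bottle [([234.5, 162.0, 260.6, 197.2], 0.98)]
jar [([194.6, 212.1, 213.2, 238.6], 0.75), ([214.1, 265.9, 233.1, 280.6], 0.56)]
cap_tray [([433.7, 183.9, 499.5, 257.1], 0.96)]
capper [([292.9, 193.0, 432.4, 298.8], 0.67)]
{'fx': 395.1319481191494, 'fy': 395.1319481191494, 'cx': 321.1227630177062, 'cy': 241.26626385357943, 'T_tool_cam': array([[-9.42784011e-04, -9.56032904e-01, -2.93257902e-01,
         8.27941611e-02],
       [ 9.99999394e-01, -1.06806752e-03,  2.67083166e-04,
        -3.94285387e-04],
       [-5.68559534e-04, -2.93257473e-01,  9.56033332e-01,
        -1.61690937e-01],
       [ 0.00000000e+00,  0.00000000e+00,  0.00000000e+00,
         1.00000000e+00]])}
```

Run:
```python
import cv2
a=cv2.imread('pics/top0.png')[150:330,140:510]
cv2.imwrite('pics/top0c.png',cv2.resize(a,None,fx=2.15,fy=2.15,interpolation=cv2.INTER_CUBIC))
```

```text
(no output)
```

View pics/top0c.png

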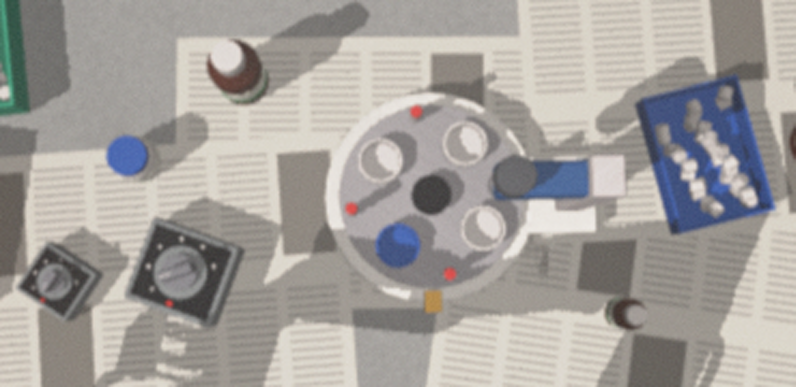

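View pics/scene0.png

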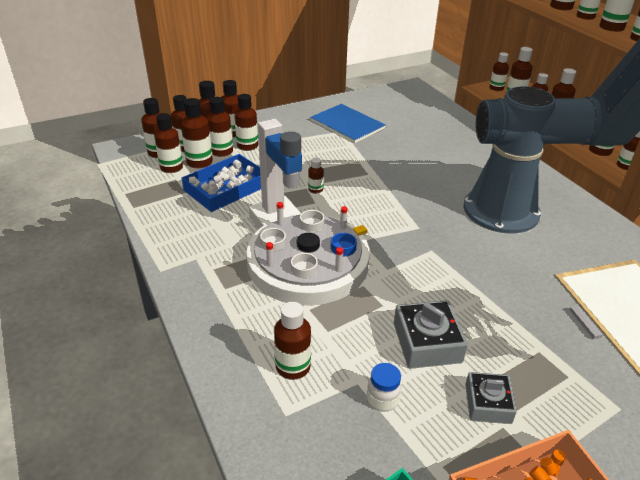

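The top view shows the capper hub at about (341,240) and the yellow mark at (341,290). The blue bay is at (325,264), so the turntable is at about -0.6 rad. The large knob box is at (224,276), the small look-alike at (166,280) and the bottle at (432,295). The scene view matches this layout.

```bash
cat > h.py <<'E'
import numpy as np,cv2
from scipy.spatial.transform import Rotation as R
from rig import robot
def cam(n,o=None):
    m=robot.camera_model(n)
    if n=='wrist':
        o=o or robot.get_obs();T=np.eye(4);T[:3,:3]=R.from_quat(o['tool_rot']).as_matrix();T[:3,3]=o['position'];T=T@m['T_tool_cam'];return m,T[:3,:3],T[:3,3]
    return m,R.from_quat(m['orientation']).as_matrix(),np.array(m['xyz'])
def ray(n,u,v,z,o=None):
    m,A,p=cam(n,o);d=A@[(u-m['cx'])/m['fx'],(v-m['cy'])/m['fy'],1];return p+d*(z-p[2])/d[2]
def proj(n,P,o=None):
    m,A,p=cam(n,o);c=A.T@(np.array(P)-p);return c[0]/c[2]*m['fx']+m['cx'],c[1]/c[2]*m['fy']+m['cy']
def togo(P,yaw_of_tool_y=None):
    "shift in tool mm to world TCP target P; turn about tool z to bring tool y to a world yaw"
    o=robot.get_obs();A=R.from_quat(o['tool_rot']).as_matrix()
    s=A.T@(np.array(P)-o['position'])*1000;t=None
    if yaw_of_tool_y is not None:
        y=A[:,1];c=np.arctan2(y[1],y[0]);t=-((yaw_of_tool_y-c+np.pi/2)%np.pi-np.pi/2)
    return s.round(1),t
E
python3 - <<'E'
from h import *
c=lambda x,y:(140+x/2.15,150+y/2.15)
for n,x,y,z in[('hub',432,194,.074),('load',433,301,.045),('bay',398,246,.066),('bottle cap',637,315,.1),('knob',181,268,.1),('box corner TL',160,221,.06),('TR',241,248,.06),('BR',213,325,.06),('BL',128,292,.06),('pin1',416,111,.116),('pin2',351,208,.116),('pin3',450,274,.116),('jar',128,156,.075),('big',227,56,.165),('small',53,282,.05),('head',517,176,.31),('coltop',608,175,.29)]:
    print(n,ray('top',*c(x,y),z).round(3))
E
```

```text
hub [ 0.581 -0.035  0.074]
load [ 0.433 -0.041  0.045]
bay [0.508 0.01  0.066]
bottle cap [ 0.423 -0.313  0.1  ]
knob [0.469 0.303 0.1  ]
box corner TL [0.534 0.343 0.06 ]
TR [0.499 0.229 0.06 ]
BR [0.392 0.263 0.06 ]
BL [0.434 0.383 0.06 ]
pin1 [ 0.689 -0.009  0.116]
pin2 [0.555 0.075 0.116]
pin3 [ 0.471 -0.059  0.116]
jar [0.622 0.388 0.075]
big [0.746 0.241 0.165]
small [0.445 0.492 0.05 ]
head [ 0.583 -0.119  0.31 ]
coltop [ 0.59  -0.227  0.29 ]
```

```bash
python3 -c "
from h import *
print(togo([.467,.304,.22]))"
```

```text
(array([-383.9, -221.1,    2.6]), None)
```

```bash
python3 -m jog '{"dp":[[-40,-23,0],[-80,-46,0],[-120,-69,0],[-160,-92,0],[-200,-115,0],[-240,-138,0],[-280,-161,0],[-320,-184,0],[-360,-207,0],[-384,-221,0],[-384,-221,0]],"delta_rot":[[0,0,0],[0,0,0],[0,0,0],[0,0,0],[0,0,0],[0,0,0],[0,0,0],[0,0,0],[0,0,0],[0,0,0],[0,0,0]],"gripper":[1,1,1,1,1,1,1,1,1,1,1]}'
python3 - <<'E'
from h import *
o=robot.get_obs();im=robot.camera('wrist')
print(o['time'],o['position'],o['q'],[proj('wrist',p,o) for p in([.467,.304,.0975],[.467,.304,.06])])
cv2.imwrite('pics/w1.png',im[:,:,::-1]);
E
```

```text
time: 2.0
position: [0.4706, 0.3016, 0.2228]
tool_rot: [0.119, 0.993, 0.0, 0.001]
ft_force: [0.1, 0.4, -0.3]
grip_width: 0.0871
grip_force: 0.0
2.0 [0.47057521 0.30157922 0.22275847] [ 3.70571025e-01  4.37492610e-01  1.60154833e+00 -1.13683367e-03
  1.10029654e+00 -9.60921073e-01] [(np.float64(323.4635251178426), np.float64(229.09901733126665)), (np.float64(323.1659044557308), np.float64(217.2611795780619))]
```

View pics/w1.png

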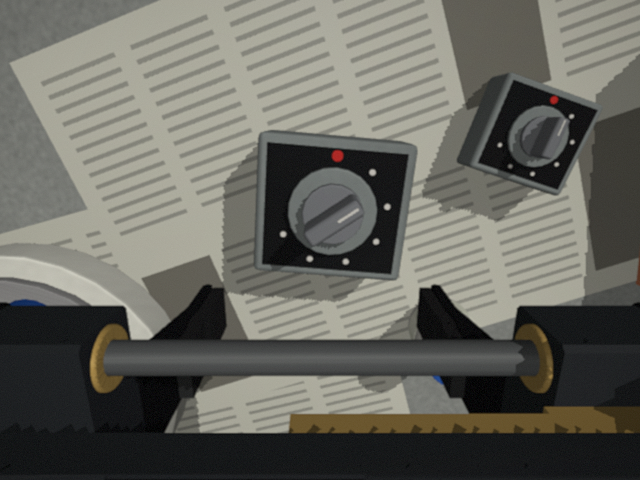

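The wrist view shows the big knob's bar centred near (332,219). Its white line runs from (337,222) to (358,207), and the red dot is at (337,156). The knob is therefore about 55° clockwise of off. I'll measure it more closely.

Run:
```python
from h import *
im=cv2.imread('pics/w1.png');a=im[140:290,250:430]
cv2.imwrite('pics/w1c.png',cv2.resize(a,None,fx=4,fy=4,interpolation=cv2.INTER_CUBIC))
```

```text
(no output)
```

View pics/w1c.png

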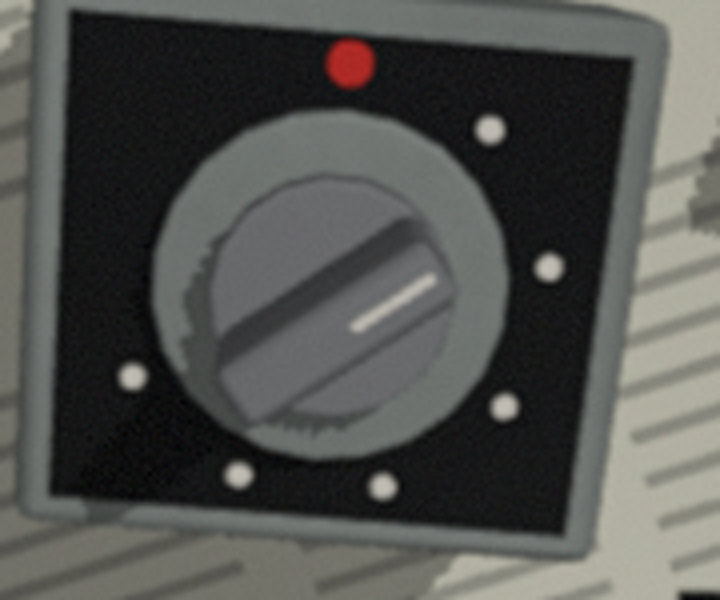

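The bar's top face has its ends at crop (235,398) and (440,268), so its centre is at about pixel (334.5,223.5).

Run:
```python
from h import *
o=robot.get_obs()
c=lambda x,y:(250+x/4,140+y/4)
a=ray('wrist',*c(235,398),.1045,o);b=ray('wrist',*c(440,268),.1045,o)
r=ray('wrist',*c(351,64),.06,o);m=(a+b)/2
dots=np.array([ray('wrist',*c(*p),.06,o) for p in[(351,64),(490,129),(549,267),(504,407),(383,487),(238,475),(132,377)]])
A=np.c_[2*dots[:,:2],np.ones(7)];s=np.linalg.lstsq(A,(dots[:,:2]**2).sum(1),rcond=None)[0]
yaw=np.arctan2(*(b-a)[[1,0]]);ry=np.arctan2(*(r[:2]-s[:2])[::-1])
print(a,b,np.linalg.norm(b-a),m,'dotcentre',s[:2],yaw,ry,'angle cw',(ry-yaw)%(2*np.pi))
print(togo([*(m[:2]+s[:2])/2,.0975-.019],yaw+np.pi/2))
```

```text
[0.46783773 0.29331835 0.1045    ] [0.4528309  0.33524492 0.1045    ] 0.044531360768691026 [0.46033432 0.31428164 0.1045    ] dotcentre [0.46163356 0.31387065] 1.9145192471401897 2.8146937611046554 angle cw 0.9001745139644657
(array([  9.9,   9.1, 144.1]), np.float64(0.9896606586757))
```

Run:
```python
from h import *
for i in range(2):
    o=robot.get_obs();im=robot.camera('wrist');print(o['time'],o['position'],o['tool_rot'],o['joint_velocities'].round(3))
    print(robot.search_frame('speed_knob','wrist')[:2])
t=cv2.imread('pics/top0.png')
s=cv2.imread('pics/scene0.png')
d=cv2.imread('pics/w1.png')
def red(im,x0,y0,x1,y1):
    a=im[y0:y1,x0:x1].astype(int);k=(a[:,:,2]>a[:,:,1]+60)&(a[:,:,2]>a[:,:,0]+60);y,x=np.nonzero(k);w=(a[:,:,2]-a[:,:,1])[k];return x0+(x*w).sum()/w.sum(),y0+(y*w).sum()/w.sum(),len(x)
for n,im,b in(('top',t,(200,280,235,305)),('scene',s,(440,310,470,335)),('wrist',d,(320,140,355,170))):
    r=red(im,*b);print(n,r,ray(n,r[0],r[1],.06,o))
```

```text
2.05 [0.4684404  0.30286681 0.22256755] [1.18427796e-01 9.92962642e-01 2.02130038e-04 9.40684873e-05] [ 0.051 -0.008  0.029  0.016  0.011  0.006]
[{'rect': [516.0, 121.0, 568.1, 164.4], 'score': 0.72}, {'rect': [302.1, 186.0, 361.1, 248.8], 'score': 0.59}]
2.15 [0.46633612 0.30426649 0.22243576] [ 1.16750292e-01  9.93161131e-01  3.82986194e-05 -5.79517397e-04] [ 0.026 -0.004  0.008 -0.001 -0.002 -0.003]
[{'rect': [514.5, 123.5, 566.2, 168.5], 'score': 0.77}, {'rect': [300.4, 187.6, 360.1, 251.9], 'score': 0.59}]
top (np.float64(218.16531165311653), np.float64(290.79539295392954), 8) [0.42092279 0.32703705 0.06      ]
scene (np.float64(451.87494315597996), np.float64(320.7471577989995), 15) [0.42355044 0.32694674 0.06      ]
wrist (np.float64(337.2068864896411), np.float64(155.3675955646338), 118) [0.41498888 0.32956259 0.06      ]
```

Run:
```python
from h import *
robot.camera('wrist')
o=robot.get_obs();im=robot.camera('wrist');print(o['time'],o['position'],o['joint_velocities'].round(3))
a=im[130:280,240:430][:,:,::-1]
cv2.imwrite('pics/w2c.png',cv2.resize(a,None,fx=4,fy=4,interpolation=cv2.INTER_CUBIC))
g=cv2.resize(cv2.cvtColor(im,cv2.COLOR_RGB2GRAY)[130:280,240:430],None,fx=4,fy=4,interpolation=cv2.INTER_CUBIC)
n,l,st,ce=cv2.connectedComponentsWithStats((g>150).astype(np.uint8))
P=[]
for i in range(1,n):
    if 300<st[i,4]<1600 and st[i,2]<45 and st[i,3]<45:
        p=ray('wrist',240+ce[i][0]/4,130+ce[i][1]/4,.06,o);print(ce[i].round(),st[i,4],p.round(4));P.append(p[:2])
r=im.astype(int);k=(r[:,:,0]>r[:,:,1]+60)[130:190,310:380];y,x=np.nonzero(k);rd=ray('wrist',310+x.mean(),130+y.mean(),.06,o);print('red',rd,x.mean()+310,y.mean()+130)
# circle, radius from white dots
P.append(rd[:2]);P=np.array(P);A=np.c_[2*P,np.ones(len(P))];s=np.linalg.lstsq(A,(P**2).sum(1),rcond=None)[0];print(s[:2],np.linalg.norm(P-s[:2],axis=1))
```

```text
2.3 [0.46588331 0.30500834 0.22257096] [ 0.001 -0.001 -0.004 -0.003 -0.003 -0.001]
[520. 200.] 351 [0.4401 0.3519 0.06  ]
[577. 337.] 335 [0.471  0.3581 0.06  ]
[163. 442.] 301 [0.4733 0.2674 0.06  ]
[268. 540.] 304 [0.5003 0.2838 0.06  ]
red [0.41990363 0.32697556 0.06      ] 334.79824561403507 162.81578947368422
[0.46389714 0.31244696] [0.04609441 0.04617496 0.04603987 0.04633654 0.04633043]
```

View pics/w2c.png

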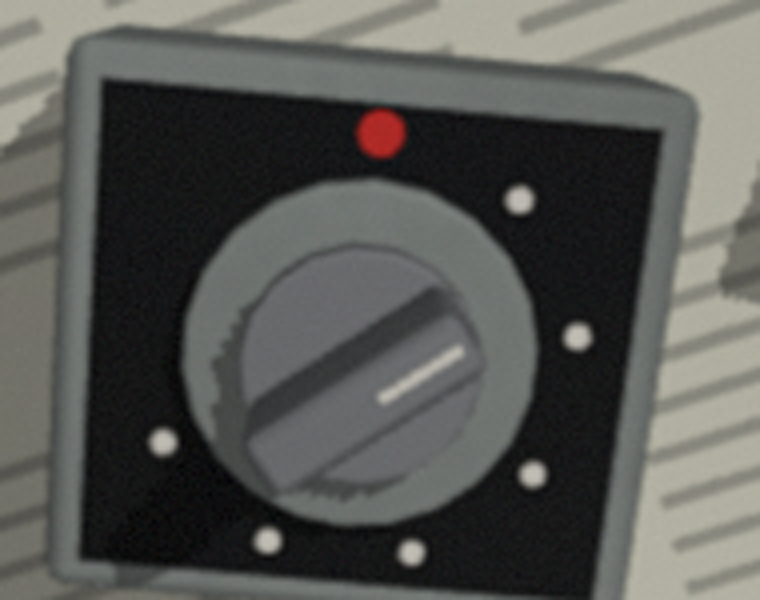

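The settled view shows the bar's ends at crop (262,462) and (467,335) and the red dot at (381,134). The dot-circle fit gives the knob axis at (0.464,0.3125).

Run:
```python
from h import *
o=robot.get_obs()
c=lambda x,y:(240+x/4,130+y/4)
a=ray('wrist',*c(262,462),.1045,o);b=ray('wrist',*c(467,335),.1045,o);m=(a+b)/2
yaw=np.arctan2(*(b-a)[[1,0]]);ry=np.arctan2(.32697-.3125,.4199-.464)
print(m,np.linalg.norm(b-a),yaw,ry,'cw',(ry-yaw)%(2*np.pi),o['q'][5],o['position'])
print(togo([.4642,.3125,.0785],yaw+np.pi/2))
```

```text
[0.46189005 0.31296661 0.1045    ] 0.04455641081410288 1.910968457188629 2.8245432977807434 cw 0.9135748405921145 -0.9603467678552956 [0.46598249 0.30500778 0.22257084]
(array([  3.4,   6.9, 144.1]), np.float64(0.9988587371538662))
```

```bash
python3 -m jog '{"dp":[[0,0,0],[1,2,0],[3,5,0],[3,7,10],[3,7,35],[3,7,60],[3,7,90],[3,7,120],[3,7,144],[3,7,144],[3,7,144],[3,7,144]],"delta_rot":[[0,0,0.14],[0,0,0.28],[0,0,0.42],[0,0,0.56],[0,0,0.70],[0,0,0.84],[0,0,0.96],[0,0,1.0],[0,0,1.0],[0,0,1.0],[0,0,1.0],[0,0,1.0]],"gripper":[1,1,1,1,1,1,1,1,1,1,1,1]}' 20
python3 -m jog '{"dp":[[0,0,0],[0,0,0],[0,0,0],[0,0,0],[0,0,0],[0,0,0]],"delta_rot":[[0,0,0],[0,0,0],[0,0,0],[0,0,0],[0,0,0],[0,0,0]],"gripper":[-1,-1,-1,-1,-1,-1]}' 20
```

```text
time: 3.55
position: [0.4666, 0.3124, 0.08]
tool_rot: [0.578, 0.816, 0.001, 0.001]
ft_force: [0.4, 0.4, 0.1]
grip_width: 0.0873
grip_force: 0.0
time: 4.15
position: [0.4658, 0.3115, 0.0786]
tool_rot: [0.579, 0.816, -0.0, -0.0]
ft_force: [-0.6, -0.1, -0.3]
grip_width: 0.047
grip_force: 0.0
```

```bash
python3 -m jog '{"dp":[[0,0,0],[0,0,0],[0,0,0],[0,0,0],[0,0,0],[0,0,0],[0,0,0]],"delta_rot":[[0,0,0],[0,0,0],[0,0,0],[0,0,0],[0,0,0],[0,0,0],[0,0,0]],"gripper":[-1,-1,-1,-1,-1,-1,-1]}' 20
```

```text
time: 4.85
position: [0.4657, 0.3115, 0.0785]
tool_rot: [0.579, 0.816, -0.0, -0.0]
ft_force: [-0.5, 0.4, 0.4]
grip_width: 0.014
grip_force: 20.0
```

Gripped at 14 mm, which is the bar's thickness. Next I turn the knob anticlockwise.

```bash
python3 -m jog '{"dp":[[0,0,0],[0,0,0],[0,0,0],[0,0,0],[0,0,0],[0,0,0],[0,0,0],[0,0,0],[0,0,0],[0,0,0],[0,0,0]],"delta_rot":[[0,0,-0.1],[0,0,-0.2],[0,0,-0.32],[0,0,-0.44],[0,0,-0.56],[0,0,-0.68],[0,0,-0.8],[0,0,-0.9],[0,0,-0.96],[0,0,-0.98],[0,0,-0.98]],"gripper":[-1,-1,-1,-1,-1,-1,-1,-1,-1,-1,-1]}' 20
python3 - <<'E'
from h import *
o=robot.get_obs();y=R.from_quat(o['tool_rot']).as_matrix()[:,0];print(o['moment'],np.arctan2(y[1],y[0]))
E
```

```text
time: 5.95
position: [0.4663, 0.3118, 0.0785]
tool_rot: [0.128, 0.992, 0.001, 0.0]
ft_force: [0.6, 1.3, -1.8]
grip_width: 0.0149
grip_force: 20.0
[ 0.19188548 -0.19661914 -0.54778755] 2.885480445914842
```

```bash
python3 -m jog '{"dp":[[0,0,0],[0,0,0],[0,0,0],[0,0,0],[0,0,0],[0,0,-15],[0,0,-40],[0,0,-80],[0,0,-120],[0,0,-145],[0,0,-145]],"delta_rot":[[0,0,0.02],[0,0,0.04],[0,0,0.04],[0,0,0.04],[0,0,0.04],[0,0,0.04],[0,0,0],[0,0,0],[0,0,0],[0,0,0],[0,0,0]],"gripper":[-1,-0.4,-0.3,-0.3,0.3,0.3,1,1,1,1,1]}' 20
python3 - <<'E'
from h import *
robot.camera('wrist');robot.camera('wrist');robot.camera('wrist')
o=robot.get_obs();im=robot.camera('wrist');print(o['position'])
u,v=proj('wrist',[.4642,.3125,.08],o);u,v=int(u),int(v);a=im[v-75:v+75,u-90:u+90][:,:,::-1]
cv2.imwrite('pics/w3c.png',cv2.resize(a,None,fx=3,fy=3))
E
```

```text
time: 7.05
position: [0.4681, 0.3126, 0.2278]
tool_rot: [0.126, 0.992, 0.002, 0.004]
ft_force: [0.5, 1.4, 0.0]
grip_width: 0.0783
grip_force: 0.0
[0.46491273 0.31113925 0.22273098]
```

View pics/w3c.png

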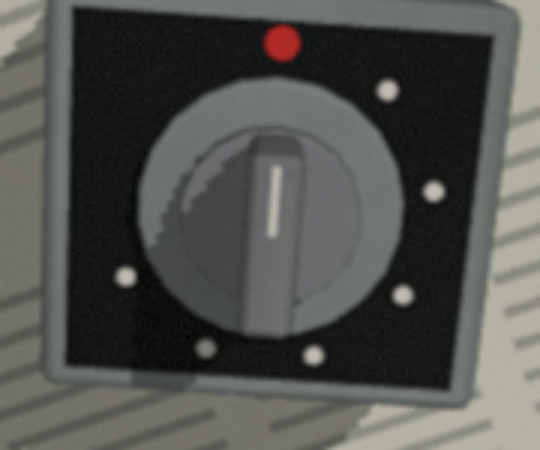

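The white line now points at the red dot, at crop (277,165) and (282,43), so the knob is off. Next I refine the turntable geometry from the pins.

Run:
```python
from h import *
from scipy.optimize import least_squares
def red(im,x,y,w=8):
    x,y=int(x),int(y);a=im[y-w:y+w,x-w:x+w].astype(int);k=np.clip(a[:,:,2]-a[:,:,1]-40,0,None);Y,X=np.nonzero(k);q=k[k>0];return x-w+(X*q).sum()/q.sum(),y-w+(Y*q).sum()/q.sum()
t=cv2.imread('pics/top0.png');s=cv2.imread('pics/scene0.png')
res={}
for n,im,pts in(('top',t,[(333.5,201.6,0),(303.3,246.7,1),(349.3,277.4,2)]),('scene',s,[(269,246,0),(340,251,1),(344,210,2),(280,205,3)])):
    M=[(red(im,x,y),k) for x,y,k in pts];print(n,[np.round(m[0],1) for m in M])
    W=[(ray(n,*p,.114),k) for p,k in M];print([w[0].round(4) for w in W])
    f=lambda v:np.concatenate([[w[0]-v[0]-.112*np.cos(v[2]+k*np.pi/2),w[1]-v[1]-.112*np.sin(v[2]+k*np.pi/2)] for w,k in W])
    r=least_squares(f,[.581,-.035,.23]);print(n,r.x,np.degrees(r.x[2]),r.fun.round(4))
h=t[280:300,330:352].astype(int);k=(h[:,:,2]-h[:,:,0])>60;Y,X=np.nonzero(k);print('mark',ray('top',330+X.mean(),280+Y.mean(),.05),len(X))
h=s[220:245,345:375].astype(int);k=(h[:,:,2]-h[:,:,0])>80;Y,X=np.nonzero(k);print('mark',ray('scene',345+X.mean(),220+Y.mean(),.05),len(X))
```

```text
top [array([333.1, 201.4]), array([302.9, 246.5]), array([348.8, 277. ])]
[array([ 0.69  , -0.0074,  0.114 ]), array([0.5562, 0.0763, 0.114 ]), array([ 0.4722, -0.0578,  0.114 ])]
top [ 0.58119452 -0.03270881  0.22670861] 12.98944627426391 [-0.0003  0.0001  0.0002 -0.0002  0.0001  0.0001]
scene [array([269.3, 245.1]), array([339.4, 250.2]), array([344. , 208.9]), array([279.8, 204.4])]
[array([ 0.6933, -0.0042,  0.114 ]), array([0.5597, 0.0797, 0.114 ]), array([ 0.476 , -0.0535,  0.114 ]), array([ 0.6095, -0.1374,  0.114 ])]
scene [ 0.58464681 -0.0288312   0.22431371] 12.852228864979187 [-0.0005 -0.0003 -0.     -0.0007  0.0006  0.0003 -0.      0.0006]
mark [ 0.43396211 -0.03959703  0.05      ] 68
mark [ 0.43754887 -0.03501943  0.05      ] 91
```

```bash
python3 -c "
from h import *
print(togo([.558,.0782,.087],np.radians(12.9)),robot.get_obs()['q'])"
```

```text
(array([-149.1, -201.7,  135.2]), np.float64(1.0919685452923535)) [ 3.90069440e-01  4.40655441e-01  1.59777761e+00 -8.94910459e-05
  1.10641842e+00 -9.27003785e-01]
```

```bash
python3 -m jog '{"dp":[[-20,-27,0],[-45,-61,0],[-75,-101,0],[-105,-142,0],[-130,-176,0],[-149,-202,0],[-149,-202,20],[-149,-202,50],[-149,-202,85],[-149,-202,115],[-149,-202,135],[-149,-202,135]],"delta_rot":[[0,0,0.13],[0,0,0.27],[0,0,0.41],[0,0,0.55],[0,0,0.69],[0,0,0.83],[0,0,0.97],[0,0,1.09],[0,0,1.09],[0,0,1.09],[0,0,1.09],[0,0,1.09]],"gripper":[1,1,1,1,1,0.6,0.6,0.6,0.6,0.6,0.6,0.6]}' 6
python3 -m jog '{"dp":[[0,0,0],[0,0,0],[0,0,0],[0,0,0],[0,0,0],[0,0,0],[0,0,0],[0,0,0],[0,0,0]],"delta_rot":[[0,0,0],[0,0,0],[0,0,0],[0,0,0],[0,0,0],[0,0,0],[0,0,0],[0,0,0],[0,0,0]],"gripper":[-1,-1,-1,-1,-1,-1,-1,-1,-1]}' 6
python3 - <<'E'
from h import *
p=robot.get_obs()['position'];print(p)
# arc of +34.8 deg, centred on hub: tool shift, tool frame at start; 
hub=np.array([.583,-.031])
A=R.from_quat(robot.get_obs()['tool_rot']).as_matrix()
r=p[:2]-hub;a0=np.arctan2(r[1],r[0]);print(np.degrees(a0),np.linalg.norm(r))
r*=.112/np.linalg.norm(r)
for d in(5,10,15,20,25,30,34.8):
    c,s=np.cos(np.radians(d)),np.sin(np.radians(d));w=np.array([c*r[0]-s*r[1]-r[0],s*r[0]+c*r[1]-r[1],0]);print(d,(A.T@w*1000).round(1),round(-np.radians(d),3))
E
```

```text
time: 8.45
position: [0.5555, 0.0786, 0.0841]
tool_rot: [0.623, 0.783, -0.003, -0.004]
ft_force: [-0.4, -0.1, 0.3]
grip_width: 0.0697
grip_force: 0.0
time: 9.35
position: [0.559, 0.0786, 0.0886]
tool_rot: [0.623, 0.783, -0.0, -0.0]
ft_force: [-0.9, -0.4, 2.1]
grip_width: 0.0158
grip_force: 6.0
[0.559048   0.07863711 0.08859966]
102.3235668563662 0.11222296886267243
5 [-0.3 -9.8  0. ] -0.087
10 [ -1.5 -19.5   0. ] -0.175
15 [ -3.5 -29.    0. ] -0.262
20 [ -6.3 -38.4   0. ] -0.349
25 [ -9.9 -47.5   0. ] -0.436
30 [-14.4 -56.2   0. ] -0.524
34.8 [-19.3 -64.1   0. ] -0.607
```

```bash
python3 -m jog '{"dp":[[0,-4,0],[-0.3,-10,0],[-1.5,-19.5,0],[-3.5,-29,0],[-6.3,-38.4,0],[-9.9,-47.5,0],[-14.4,-56.2,0],[-17,-60.5,0],[-19.3,-64.1,0],[-19.3,-64.1,0],[-19.3,-64.1,0]],"delta_rot":[[0,0,-0.035],[0,0,-0.09],[0,0,-0.175],[0,0,-0.262],[0,0,-0.349],[0,0,-0.436],[0,0,-0.524],[0,0,-0.567],[0,0,-0.607],[0,0,-0.607],[0,0,-0.607]],"gripper":[-1,-1,-1,-1,-1,-1,-1,-1,-1,-1,-1]}' 6
python3 -m jog '{"dp":[[0,0,0],[0,0,0],[0,0,0],[0,0,0],[0,0,0],[0,0,-30],[0,0,-80],[0,0,-130],[0,0,-140]],"delta_rot":[[0,0,0],[0,0,0],[0,0,0],[0,0,0],[0,0,0],[0,0,0],[0,0,0],[0,0,0],[0,0,0]],"gripper":[-0.3,-0.2,-0.1,0,0,0.5,1,1,1]}' 6
python3 - <<'E'
from h import *
for i in range(2):robot.camera('top')
im=robot.camera('top');cv2.imwrite('pics/top1.png',im[:,:,::-1])
a=im[170:320,270:460][:,:,::-1];cv2.imwrite('pics/top1c.png',cv2.resize(a,None,fx=3,fy=3,interpolation=cv2.INTER_CUBIC))
r=im.astype(int);k=((r[:,:,0]-r[:,:,1])>60)&((r[:,:,0]-r[:,:,2])>60)
n,l,st,ce=cv2.connectedComponentsWithStats(k[170:300,270:400].astype(np.uint8))
for i in range(1,n):
    w=ray('top',270+ce[i][0],170+ce[i][1],.114);d=w[:2]-[.5812,-.0327];print(st[i,4],w.round(4),np.degrees(np.arctan2(d[1],d[0])),np.linalg.norm(d))
E
```

```text
time: 10.45
position: [0.4995, 0.0451, 0.0885]
tool_rot: [0.36, 0.933, -0.001, -0.002]
ft_force: [-4.9, -2.0, 4.2]
grip_width: 0.0156
grip_force: 6.0
time: 11.35
position: [0.505, 0.0451, 0.2341]
tool_rot: [0.36, 0.933, 0.002, 0.006]
ft_force: [0.7, 0.7, 0.3]
grip_width: 0.0676
grip_force: 0.0
25 [0.6562 0.0501 0.114 ] 47.83647334766911 0.1117687264233895
14 [ 0.6638 -0.108   0.114 ] -42.376068546377454 0.11174546588627243
25 [ 0.5064 -0.1152  0.114 ] -132.1886048223064 0.1113756389018169
```

View pics/top1c.png

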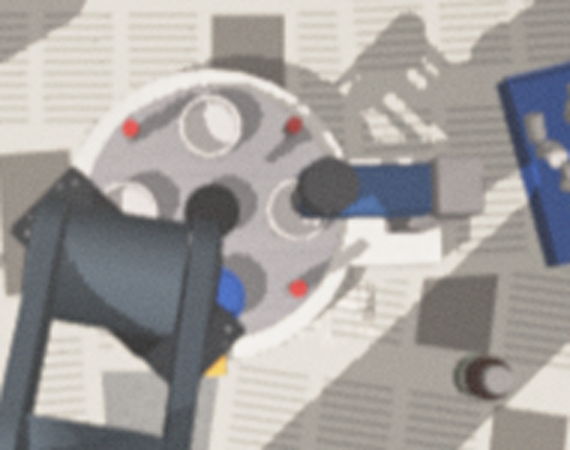

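Pins sit at 47.7°, and with the capper yaw of 2.7° the blue bay is clicked in at the yellow mark. The bottle is at crop (485,378). I'll move over to it.

```bash
python3 -c "
from h import *
print(togo([.425,-.311,.23],np.radians(92.7)), togo([.44,-.05,.23]))"
```

```text
(array([-183. , -315.2,   -1.2]), np.float64(-0.7838988468139148)) (array([ -18.7, -111.9,   -1.2]), None)
```

```bash
python3 -m jog '{"dp":[[-5,-30,0],[-10,-70,0],[-19,-112,0],[-43,-142,0],[-70,-175,0],[-97,-208,0],[-124,-242,0],[-150,-275,0],[-172,-302,0],[-183,-315,0],[-183,-315,0],[-183,-315,0]],"delta_rot":[[0,0,-0.13],[0,0,-0.27],[0,0,-0.41],[0,0,-0.55],[0,0,-0.69],[0,0,-0.784],[0,0,-0.784],[0,0,-0.784],[0,0,-0.784],[0,0,-0.784],[0,0,-0.784],[0,0,-0.784]],"gripper":[1,1,1,1,1,1,1,1,1,1,1,1]}' 15
python3 - <<'E'
from h import *
for i in range(4):robot.camera('wrist')
o=robot.get_obs();im=robot.camera('wrist');print(o['time'],o['position'],o['q'])
cv2.imwrite('pics/w4.png',im[:,:,::-1]);
b=robot.search_frame('bottle','wrist')[:2];print(b,[proj('wrist',[.425,-.311,z],o) for z in(0,.1)])
E
```

```text
time: 12.7
position: [0.4244, -0.3089, 0.2271]
tool_rot: [-0.024, 1.0, 0.002, -0.001]
ft_force: [-0.3, 1.1, 0.6]
grip_width: 0.0868
grip_force: 0.0
12.9 [ 0.42513206 -0.30895515  0.22847296] [-8.41400790e-01  3.86920460e-01  1.67312001e+00  2.78853303e-04
  1.08265074e+00 -2.46154219e+00]
[{'rect': [292.2, 183.4, 342.5, 245.8], 'score': 0.77}] [(np.float64(318.5745862978028), np.float64(206.0501492750355)), (np.float64(317.95404057098415), np.float64(233.2572620879092))]
```

View pics/w4.png

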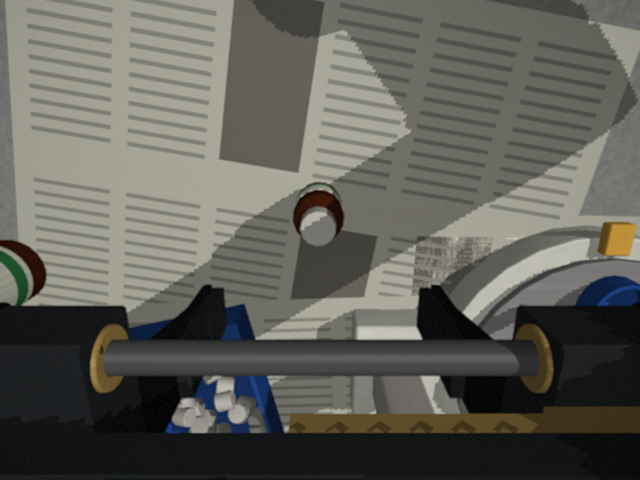

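The bottle's cap is at about (318,227) and its body spans columns 293–343. The tray and the big amber bottles are clear of the fingers.

Run:
```python
from h import *
o=robot.get_obs()
P=ray('wrist',318,226.5,.1,o);print(P, ray('wrist',318,189,.0,o))
print(proj('wrist',[P[0]-.022,P[1],.068],o),proj('wrist',[P[0]-.022,P[1],.03],o),togo([P[0],P[1],.031]))
```

```text
[ 0.42000258 -0.3119669   0.1       ] [ 0.40817748 -0.31320923  0.        ]
(np.float64(319.4949903395473), np.float64(190.58771200830097)) (np.float64(319.6364953959329), np.float64(183.47956639137286)) (array([  5.4,  -2.1, 197.8]), None)
```

```bash
python3 -m jog '{"dp":[[5,-2,20],[5,-2,60],[5,-2,105],[5,-2,145],[5,-2,175],[5,-2,190],[5,-2,197],[5,-2,197],[5,-2,197],[5,-2,197]],"delta_rot":[[0,0,0],[0,0,0],[0,0,0],[0,0,0],[0,0,0],[0,0,0],[0,0,0],[0,0,0],[0,0,0],[0,0,0]],"gripper":[1,1,1,1,1,1,1,1,1,1]}' 15
python3 -m jog '{"dp":[[0,0,0],[0,0,0],[0,0,0],[0,0,0],[0,0,0],[0,0,0],[0,0,0],[0,0,0],[0,0,0],[0,0,0]],"delta_rot":[[0,0,0],[0,0,0],[0,0,0],[0,0,0],[0,0,0],[0,0,0],[0,0,0],[0,0,0],[0,0,0],[0,0,0]],"gripper":[0.3,0.2,0.1,0,-0.2,-0.3,-1,-1,-1,-1]}' 15
```

```text
time: 14.0
position: [0.4209, -0.3137, 0.0328]
tool_rot: [-0.024, 1.0, -0.001, 0.001]
ft_force: [0.6, -0.5, -0.2]
grip_width: 0.0869
grip_force: 0.0
time: 15.0
position: [0.42, -0.3127, 0.0315]
tool_rot: [-0.024, 1.0, 0.0, -0.0]
ft_force: [0.7, 1.5, 1.4]
grip_width: 0.0433
grip_force: 15.0
```

```bash
python3 -m jog '{"dp":[[0,0,-15],[0,0,-45],[0,0,-85],[0,0,-125],[0,0,-155],[0,0,-170],[0,0,-170],[0,0,-170]],"delta_rot":[[0,0,0],[0,0,0],[0,0,0],[0,0,0],[0,0,0],[0,0,0],[0,0,0],[0,0,0]],"gripper":[-1,-1,-1,-1,-1,-1,-1,-1]}' 15
python3 -c "
from h import *
print(togo([.488,-.035,.2],np.radians(92.7)), togo([.43,-.12,.2]))"
```

```text
time: 15.8
position: [0.4198, -0.3129, 0.201]
tool_rot: [-0.024, 1.0, 0.0, -0.0]
ft_force: [0.5, -0.3, -1.8]
grip_width: 0.0434
grip_force: 15.0
(array([-81.2, 274.4,   1.1]), np.float64(2.2030648012094645e-05)) (array([-19.2, 192.2,   1.1]), None)
```

```bash
python3 -m jog '{"dp":[[-2,10,0],[-4,30,0],[-7,60,0],[-10,95,0],[-14,130,0],[-17,165,0],[-22,195,0],[-40,225,0],[-60,250,0],[-75,268,0],[-81,274,0],[-81,274,0]],"delta_rot":[[0,0,0],[0,0,0],[0,0,0],[0,0,0],[0,0,0],[0,0,0],[0,0,0],[0,0,0],[0,0,0],[0,0,0],[0,0,0],[0,0,0]],"gripper":[-1,-1,-1,-1,-1,-1,-1,-1,-1,-1,-1,-1]}' 15
python3 - <<'E'
from h import *
for i in range(4):robot.camera('wrist')
o=robot.get_obs();im=robot.camera('wrist');print(o['time'],o['position'])
cv2.imwrite('pics/w5.png',im[:,:,::-1]);
print('mark',proj('wrist',[.583-.148,-.038,.05],o),'bay',proj('wrist',[.498,-.035,.078],o))
E
```

```text
time: 17.0
position: [0.4875, -0.0339, 0.2008]
tool_rot: [-0.025, 1.0, 0.0, -0.001]
ft_force: [-1.0, -0.5, -1.3]
grip_width: 0.0436
grip_force: 15.0
17.2 [ 0.48714438 -0.03609606  0.20122767]
mark (np.float64(321.3416997748316), np.float64(161.3890002322645)) bay (np.float64(321.56349972129914), np.float64(249.40702532897888))
```

View pics/w5.png

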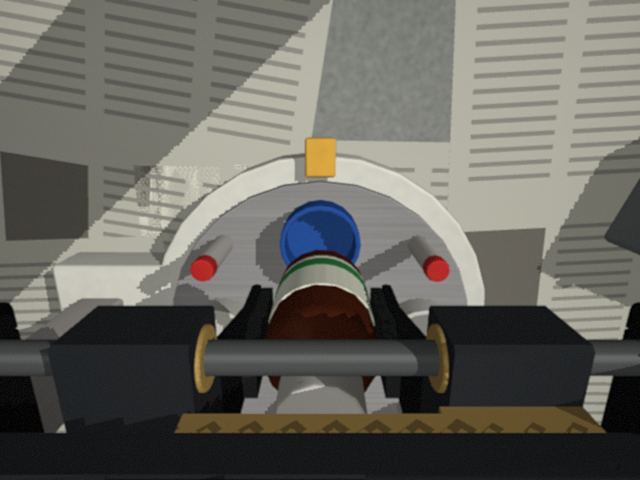

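The wrist view has the pin tops at (204,267) and (437,267), the mark at (320.5,158), and the blue ring spanning columns 281–360 with its far edge at row 202.

Run:
```python
from h import *
o=robot.get_obs()
a=ray('wrist',204,267,.114,o);b=ray('wrist',437,267,.114,o);m=(a+b)/2;d=a-b;u=np.array([d[1],-d[0],0])/np.linalg.norm(d)
print(a,b,np.linalg.norm(d),'mid',m,'bay',m-u*(.085-.112*np.cos(np.pi/4)),m+u*(.085-.0792))
print('ring far edge',ray('wrist',320.5,202,.078,o),'mark',ray('wrist',320.5,158,.05,o),proj('wrist',[.498-.031,-.035,.078],o))
print(togo([.498,-.035,.0865]),o['position'])
```

```text
[ 0.50249173 -0.11422156  0.114     ] [0.49549801 0.04237476 0.114     ] 0.15675241452602617 mid [ 0.49899487 -0.0359234   0.114     ] bay [ 0.50479313 -0.03566444  0.114     ] [ 0.49320064 -0.03618217  0.114     ]
ring far edge [ 0.46186736 -0.03762014  0.078     ] mark [ 0.43274173 -0.03894076  0.05      ] (np.float64(323.7460174505508), np.float64(209.01895985636463))
(array([-10.8,   0.8, 114.9]), None) [ 0.48736163 -0.03627845  0.20137294]
```

```bash
python3 -m jog '{"dp":[[-3,0,10],[-6,0,30],[-6.6,0,55],[-6.6,0,75],[-6.6,0,84],[-6.6,0,88],[-6.6,0,93],[-6.6,0,97],[-6.6,0,100],[-6.6,0,103],[-6.6,0,103]],"delta_rot":[[0,0,0],[0,0,0],[0,0,0],[0,0,0],[0,0,0],[0,0,0],[0,0,0],[0,0,0],[0,0,0],[0,0,0],[0,0,0]],"gripper":[-1,-1,-1,-1,-1,-1,-1,-1,-1,-1,-1]}' 15
```

```text
time: 18.35
position: [0.4947, -0.0353, 0.0985]
tool_rot: [-0.024, 1.0, 0.0, -0.0]
ft_force: [0.1, 0.2, -1.7]
grip_width: 0.0434
grip_force: 15.0
```

```bash
python3 -m jog '{"dp":[[0,0,3],[0,0,6],[0,0,9],[0,0,11],[0,0,12.5],[0,0,12.5],[0,0,12.5],[0,0,12.5]],"delta_rot":[[0,0,0],[0,0,0],[0,0,0],[0,0,0],[0,0,0],[0,0,0],[0,0,0],[0,0,0]],"gripper":[-1,-1,-1,-1,-1,-1,-1,-1]}' 15
```

```text
time: 19.15
position: [0.4949, -0.0353, 0.0861]
tool_rot: [-0.024, 1.0, -0.0, 0.0]
ft_force: [0.6, -0.4, -1.9]
grip_width: 0.0435
grip_force: 15.0
```

```bash
python3 -m jog '{"dp":[[0,0,0.5],[0,0,1],[0,0,1.5],[0,0,1.5],[0,0,1.5]],"delta_rot":[[0,0,0],[0,0,0],[0,0,0],[0,0,0],[0,0,0]],"gripper":[-1,-1,-1,-1,-1]}' 15
```

```text
time: 19.65
position: [0.495, -0.0354, 0.0854]
tool_rot: [-0.024, 1.0, -0.0, 0.0]
ft_force: [-0.9, 0.3, 5.2]
grip_width: 0.0436
grip_force: 15.0
```

Contact with the floor at the expected height. I'll release and rise.

```bash
python3 -m jog '{"dp":[[0,0,0],[0,0,0],[0,0,0],[0,0,0],[0,0,0],[0,0,0],[0,0,-20],[0,0,-50],[0,0,-90],[0,0,-125],[0,0,-140],[0,0,-140]],"delta_rot":[[0,0,0],[0,0,0],[0,0,0],[0,0,0],[0,0,0],[0,0,0],[0,0,0],[0,0,0],[0,0,0],[0,0,0],[0,0,0],[0,0,0]],"gripper":[0.1,0.2,0.3,0.4,0.5,0.5,0.5,0.5,0.5,0.5,0.5,0.5]}' 15
python3 - <<'E'
from h import *
o=robot.get_obs();im=robot.camera('scene')
cv2.imwrite('pics/s2.png',cv2.resize(im[110:320,230:480][:,:,::-1],None,fx=2.8,fy=2.8,interpolation=cv2.INTER_CUBIC))
print(o['position'],o['q'],togo([.44,.06,.226]),togo([.583+.112*np.cos(np.radians(47.8)),-.031+.112*np.sin(np.radians(47.8)),.089],np.radians(137.8)))
E
```

```text
time: 20.85
position: [0.4964, -0.0357, 0.227]
tool_rot: [-0.024, 1.0, -0.001, 0.003]
ft_force: [0.3, 0.1, -0.7]
grip_width: 0.0652
grip_force: 0.0
[ 0.49638185 -0.03572615  0.22699834] [-2.96780153e-01  3.48484913e-01  1.74498233e+00 -4.12129633e-06
  1.04191461e+00 -1.91491147e+00] (array([50.6, 97.9, -0.9]), None) (array([-166.7,   79.7,  136.6]), np.float64(-0.7869812133032079))
```

View pics/s2.png

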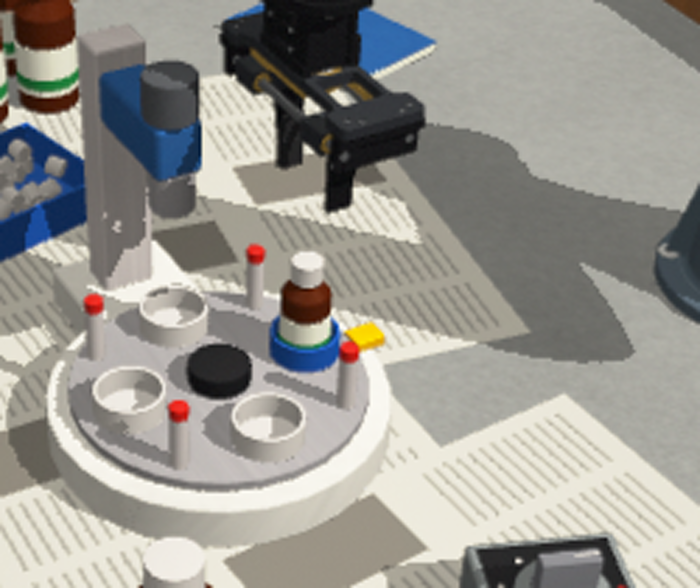

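The bottle stands upright in the blue bay at the yellow mark, and all four pins are visible. Next is the far-left pin at 47.8°, to be pulled a quarter turn on the side away from the head.

```bash
python3 -m jog '{"dp":[[-4,35,0],[-9,75,0],[-14,115,0],[-25,132,0],[-50,128,0],[-75,118,0],[-100,108,0],[-122,98,0],[-142,90,0],[-157,84,0],[-167,80,0],[-167,80,0]],"delta_rot":[[0,0,0.1],[0,0,0.2],[0,0,0.34],[0,0,0.48],[0,0,0.62],[0,0,0.76],[0,0,0.9],[0,0,1.04],[0,0,1.18],[0,0,1.32],[0,0,1.46],[0,0,1.6]],"gripper":[0.5,0.5,0.5,0.5,0.5,0.5,0.5,0.5,0.5,0.5,0.5,0.5]}' 6
python3 -m jog '{"dp":[[0,0,0],[0,0,0],[0,0,0],[0,0,0],[0,0,0],[0,0,0],[0,0,0],[0,0,0]],"delta_rot":[[0,0,0.14],[0,0,0.28],[0,0,0.42],[0,0,0.56],[0,0,0.7],[0,0,0.755],[0,0,0.755],[0,0,0.755]],"gripper":[0.5,0.5,0.5,0.5,0.5,0.5,0.5,0.5]}' 6
python3 - <<'E'
from h import *
print(robot.get_obs()['position'],robot.get_obs()['q'][5],togo([.583+.112*np.cos(np.radians(47.8)),-.031+.112*np.sin(np.radians(47.8)),.089],np.radians(137.8)))
E
```

```text
time: 22.1
position: [0.6581, 0.0517, 0.2214]
tool_rot: [0.703, 0.711, -0.001, -0.001]
ft_force: [-0.2, -0.5, 0.8]
grip_width: 0.0652
grip_force: 0.0
time: 22.9
position: [0.657, 0.0525, 0.2227]
tool_rot: [0.914, 0.405, -0.001, -0.001]
ft_force: [-0.7, 0.7, 0.1]
grip_width: 0.0652
grip_force: 0.0
[0.6569782  0.0525266  0.22269584] 0.6463439566851811 (array([  0.7,   1.6, 133.7]), np.float64(0.0007772922018984829))
```

```bash
python3 -m jog '{"dp":[[0,0,25],[0,0,60],[0,0,95],[0,0,120],[0,0,134],[0,0,134],[0,0,134],[0,0,134],[0,0,134],[0,0,134],[0,0,134],[0,0,134]],"delta_rot":[[0,0,0],[0,0,0],[0,0,0],[0,0,0],[0,0,0],[0,0,0],[0,0,0],[0,0,0],[0,0,0],[0,0,0],[0,0,0],[0,0,0]],"gripper":[0.5,0.5,0.5,0.5,0.5,0.5,-1,-1,-1,-1,-1,-1]}' 6
python3 -m jog '{"dp":[[0,0,0],[0,0,0],[0,0,0],[0,0,0]],"delta_rot":[[0,0,0],[0,0,0],[0,0,0],[0,0,0]],"gripper":[-1,-1,-1,-1]}' 6
python3 - <<'E'
from h import *
o=robot.get_obs();p=o['position'];A=R.from_quat(o['tool_rot']).as_matrix()
r=p[:2]-[.583,-.031];print(p,np.degrees(np.arctan2(r[1],r[0])),np.linalg.norm(r))
r*=.112/np.linalg.norm(r)
for d in range(5,50,5):
    c,s=np.cos(np.radians(d)),np.sin(np.radians(d));w=np.array([c*r[0]-s*r[1]-r[0],s*r[0]+c*r[1]-r[1],0]);print(d,(A.T@w*1000).round(1),round(-np.radians(d),3))
E
```

```text
time: 24.1
position: [0.6579, 0.0525, 0.0909]
tool_rot: [0.914, 0.405, 0.0, 0.0]
ft_force: [-0.2, 0.1, -0.6]
grip_width: 0.0252
grip_force: 0.0
time: 24.5
position: [0.6586, 0.0519, 0.0907]
tool_rot: [0.914, 0.405, 0.001, 0.001]
ft_force: [2.3, -2.9, -0.2]
grip_width: 0.0157
grip_force: 6.0
[0.65856762 0.05192473 0.09071829] 47.65772615068507 0.11219169290793089
5 [-0.4 -9.8 -0. ] -0.087
10 [ -1.7 -19.5  -0. ] -0.175
15 [ -3.8 -29.   -0.1] -0.262
20 [ -6.7 -38.3  -0.1] -0.349
25 [-10.4 -47.4  -0.1] -0.436
30 [-14.9 -56.   -0.1] -0.524
35 [-20.1 -64.3  -0.1] -0.611
40 [-26.1 -72.   -0.1] -0.698
45 [-32.6 -79.3  -0.1] -0.785
```

```bash
python3 -m jog '{"dp":[[0,-4,0],[-0.4,-9.8,0],[-1.7,-19.5,0],[-3.8,-29,0],[-6.7,-38.3,0],[-10.4,-47.4,0],[-14.9,-56,0],[-20.1,-64.3,0],[-26.1,-72,0],[-29.5,-76,0],[-32.6,-79.3,0],[-32.6,-79.3,0]],"delta_rot":[[0,0,-0.035],[0,0,-0.087],[0,0,-0.175],[0,0,-0.262],[0,0,-0.349],[0,0,-0.436],[0,0,-0.524],[0,0,-0.611],[0,0,-0.698],[0,0,-0.742],[0,0,-0.785],[0,0,-0.785]],"gripper":[-1,-1,-1,-1,-1,-1,-1,-1,-1,-1,-1,-1]}' 6
python3 - <<'E'
from h import *
o=robot.get_obs();p=o['position']
r=p[:2]-[.583,-.031];print(p,np.degrees(np.arctan2(r[1],r[0])),np.linalg.norm(r),o['q'][5])
E
```

```text
time: 25.7
position: [0.5772, 0.0826, 0.0909]
tool_rot: [0.69, 0.724, 0.001, -0.0]
ft_force: [2.4, 1.5, -0.1]
grip_width: 0.0317
grip_force: 1.4
[0.57723808 0.08263982 0.09092098] 92.90260196433555 0.11378580218691679 -0.09907778056166784
```

```bash
python3 -m jog '{"dp":[[0,0,0],[0,0,0],[0,0,0],[0,0,0],[0,0,0],[0,0,0]],"delta_rot":[[0,0,0],[0,0,0],[0,0,0],[0,0,0],[0,0,0],[0,0,0]],"gripper":[-1,-1,-1,-1,-1,-1]}' 15
python3 - <<'E'
from h import *
im=robot.camera('top');r=im.astype(int);k=((r[:,:,0]-r[:,:,1])>60)&((r[:,:,0]-r[:,:,2])>60)
n,l,st,ce=cv2.connectedComponentsWithStats(k[170:300,270:400].astype(np.uint8))
for i in range(1,n):
    w=ray('top',270+ce[i][0],170+ce[i][1],.114);d=w[:2]-[.5812,-.0327];print(st[i,4],w.round(4),np.degrees(np.arctan2(d[1],d[0])),np.linalg.norm(d))
im=robot.camera('scene')
cv2.imwrite('pics/s3.png',cv2.resize(im[110:320,230:480][:,:,::-1],None,fx=2.8,fy=2.8,interpolation=cv2.INTER_CUBIC))
E
```

```text
time: 26.3
position: [0.5772, 0.0822, 0.0908]
tool_rot: [0.69, 0.724, 0.0, -0.0]
ft_force: [0.1, 5.4, 6.3]
grip_width: 0.0154
grip_force: 15.0
21 [ 0.6929 -0.0275  0.114 ] 2.6627140466501014 0.11182238303361942
28 [ 0.4697 -0.0374  0.114 ] -177.57758109119504 0.11158849395691628
```

The grip re-centred on the pin, which is at 92.5°, exactly halfway. I'll do the second half with a firmer grip.

```bash
python3 -m jog '{"dp":[[0,-4,0],[-0.4,-9.8,0],[-1.7,-19.5,0],[-3.8,-29,0],[-6.7,-38.3,0],[-10.4,-47.4,0],[-14.9,-56,0],[-20.1,-64.3,0],[-26.1,-72,0],[-29.5,-76,0],[-32.6,-79.3,0],[-32.6,-79.3,0]],"delta_rot":[[0,0,-0.035],[0,0,-0.087],[0,0,-0.175],[0,0,-0.262],[0,0,-0.349],[0,0,-0.436],[0,0,-0.524],[0,0,-0.611],[0,0,-0.698],[0,0,-0.742],[0,0,-0.785],[0,0,-0.785]],"gripper":[-1,-1,-1,-1,-1,-1,-1,-1,-1,-1,-1,-1]}' 18
python3 -m jog '{"dp":[[0,0,0],[0,0,0],[0,0,0]],"delta_rot":[[0,0,0],[0,0,0],[0,0,0]],"gripper":[-1,-1,-1]}' 10
```

```text
time: 27.6
position: [0.4969, 0.0449, 0.0908]
tool_rot: [0.36, 0.933, -0.001, -0.002]
ft_force: [-4.1, 1.9, 9.5]
grip_width: 0.0152
grip_force: 18.0
time: 27.9
position: [0.497, 0.0449, 0.0907]
tool_rot: [0.36, 0.933, -0.001, -0.002]
ft_force: [-2.6, 1.7, 9.0]
grip_width: 0.0154
grip_force: 10.0
```

Release slowly, rise, back away towards +y, and look.

```bash
python3 -m jog '{"dp":[[0,0,0],[0,0,0],[0,0,0],[0,0,0],[0,0,0],[0,0,-25],[0,0,-65],[0,0,-105],[0,0,-140],[20,15,-150],[50,40,-150],[75,60,-150]],"delta_rot":[[0,0,0],[0,0,0],[0,0,0],[0,0,0],[0,0,0],[0,0,0],[0,0,0],[0,0,0],[0,0,0],[0,0,0],[0,0,0],[0,0,0]],"gripper":[-0.4,-0.3,-0.2,0,0.1,0.1,0.1,0.1,0.1,0.1,0.1,0.1]}' 10
python3 - <<'E'
from h import *
for i in range(3):robot.camera('top')
im=robot.camera('top');r=im.astype(int);k=((r[:,:,0]-r[:,:,1])>60)&((r[:,:,0]-r[:,:,2])>60)
n,l,st,ce=cv2.connectedComponentsWithStats(k[170:300,270:400].astype(np.uint8))
for i in range(1,n):
    w=ray('top',270+ce[i][0],170+ce[i][1],.114);d=w[:2]-[.5812,-.0327];print(st[i,4],w.round(4),np.degrees(np.arctan2(d[1],d[0])),np.linalg.norm(d))
im=robot.camera('scene');o=robot.get_obs();print(o['time'],o['position'],o['ft_force'])
cv2.imwrite('pics/s3.png',cv2.resize(im[110:400,180:480][:,:,::-1],None,fx=2,fy=2,interpolation=cv2.INTER_CUBIC))
E
```

```text
time: 29.1
position: [0.4843, 0.1412, 0.2413]
tool_rot: [0.361, 0.933, 0.0, 0.001]
ft_force: [-0.3, -0.2, -0.5]
grip_width: 0.0474
grip_force: 0.0
15 [ 0.6642 -0.1079  0.114 ] -42.18354126483791 0.11200338854457235
25 [0.6562 0.0501 0.114 ] 47.83647334766911 0.1117687264233895
25 [ 0.5064 -0.1152  0.114 ] -132.1886048223064 0.1113756389018169
24 [0.499  0.0428 0.114 ] 137.45522009571044 0.11161022394769095
29.35 [0.48434251 0.13978821 0.24038426] [-0.15446709 -0.02179903 -0.02329056]
```

View pics/s3.png

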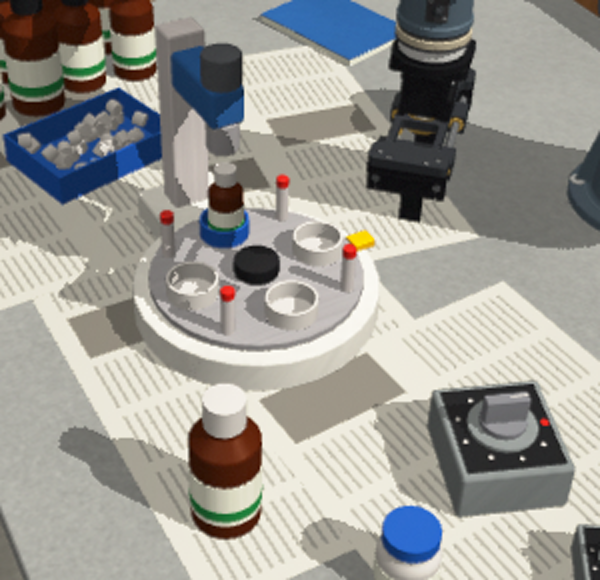

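The bottle stands upright in the blue bay under the head at crop (225,210). The pins are back at exactly the same detent angles as before, and the knob points at its red dot. The bystanders haven't moved and the robot is clear, so I'm handing in.

```bash
python3 -c "
from rig import robot
print(robot.hand_in())"
```

```text
the job is handed in; nothing more can be done
None
```

The job was handed in at about 29 s with no verdict returned; the last pictures showed the knob off, the bottle upright in the blue bay clicked in under the capping head, the big bottle, jar and cap tray in place, and the robot clear.

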